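# Sweep the loose screw caps into the catch tray

### The job

Three loose black screw caps lie on the white sorting board: with the fingertips, sweep them across the board and over its open edge into the steel catch tray fixed beside it. Only push the caps, never pick them up or lift them, and leave the small vial that stands among them, and the dropper bottle, jar and tube rack around the board, standing where they are.

Things in the scene. Friction and masses are not known exactly. Their poses are not given: they have to be found in the camera images.
- board: Fixed white slab, 240 mm (its x) by 200 mm (its y), flat top 30 mm above the bench, no rail or lip anywhere; turned up to 25 degrees either way. Origin: centre of its underside, on the bench; z up. A steel catch tray as wide as the slab is fixed against its -y side; what is pushed over the slab's -y edge drops into it.
- edge (a point): Middle of the slab's top edge over which the caps go into the tray (board frame 0, -100, 30 mm); axes as the board's, so its -y is the direction to sweep.
- tray (a point): Middle of the catch tray's floor (board frame 0, -140.5, 4 mm), axes as the board's. Inside, the tray is 232 mm (x) by 81 mm (y), from the slab's side face at board y = -100 to -181 mm. Floor 4 mm above the bench; the three outer walls are 4 mm thick and 45 mm high, 15 mm above the slab's top.
- cap1_center (a point): Centre of screw cap 1 of three alike: black ribbed plastic disc 28 mm across, 14 mm high, 11 to 20 g, flat on the slab (this point is 7 mm above its underside). It slides, and stops when not pushed. Caps and vial lie in separate lanes along the board's y, 46 mm or more apart in its x, in any order, each with a free way straight to the tray.
- cap2_center (a point): Centre of screw cap 2 of three alike: black ribbed plastic disc 28 mm across, 14 mm high, 11 to 20 g, flat on the slab (this point is 7 mm above its underside). It slides, and stops when not pushed. Caps and vial lie in separate lanes along the board's y, 46 mm or more apart in its x, in any order, each with a free way straight to the tray.
- cap3_center (a point): Centre of screw cap 3 of three alike: black ribbed plastic disc 28 mm across, 14 mm high, 11 to 20 g, flat on the slab (this point is 7 mm above its underside). It slides, and stops when not pushed. Caps and vial lie in separate lanes along the board's y, 46 mm or more apart in its x, in any order, each with a free way straight to the tray.
- vial: Small amber glass vial with black cap standing on the slab among the screw caps, 24 mm across, 50 mm high, 50 g. Origin: centre of its underside. To be left alone.
- dropper: Amber dropper bottle, 36 mm across, 79 mm high, standing on the bench off the slab's +y side. Origin: centre of its underside. To be left alone.
- jar: Jar with a white lid, 50 mm across, 60 mm high, standing on the bench off the slab's +y side. Origin: centre of its underside. To be left alone.
- rack: Grey tube rack 60 by 160 mm, 68 mm high with its tubes, on the bench beyond the slab's +x side, its long side along y. Origin: centre of its underside. To be left alone.

How it is judged:
At the end, for the whole second after the job is handed in: All three cap centres lie inside the tray's walls and below 31 mm above the bench, the caps at rest (under 30 mm/s); the vial, dropper bottle, jar and rack stand upright (within 0.2 rad) within 15 mm of where they were (x of cap1_center in the frame of board between -0.116 and 0.116 m and y of cap1_center in the frame of board between -0.181 and -0.1 m and z of each of cap1_center, cap2_center, cap3_center in the frame of board below 0.031 m and linear speed of each of cap1, cap2, cap3 below 0.03 m/s and x of cap2_center in the frame of board between -0.116 and 0.116 m and y of cap2_center in the frame of board between -0.181 and -0.1 m and x of cap3_center in the frame of board between -0.116 and 0.116 m and y of cap3_center in the frame of board between -0.181 and -0.1 m and distance of each of vial, dropper, jar, rack from where it was at the start of the episode below 0.015 m and angle between each of vial, dropper, jar, rack's own z axis and vertical below 0.2 rad); the robot touches nothing.
It fails at once if a cap is lifted or carried (its centre more than 14 mm above where it sits on the board) (height (world z) of any of cap1_center, cap2_center, cap3_center above 0.051 m).
It fails at once if the vial on the board is pushed more than 15 mm or knocked over (distance of vial from where it was at the start of the episode above 0.015 m or angle between vial's own z axis and vertical above 0.3 rad).
It fails at once if the dropper bottle is pushed more than 15 mm or knocked over (distance of dropper from where it was at the start of the episode above 0.015 m or angle between dropper's own z axis and vertical above 0.3 rad).
It fails at once if the jar is pushed more than 15 mm or knocked over (distance of jar from where it was at the start of the episode above 0.015 m or angle between jar's own z axis and vertical above 0.3 rad).
It fails at once if the tube rack is pushed more than 15 mm or knocked over (distance of rack from where it was at the start of the episode above 0.015 m or angle between rack's own z axis and vertical above 0.3 rad).
It also fails if it takes over 51 s, if anything falls off the work surface, if the arm or the gripper's body presses on something with over 40 N, if the wrist force passes 120 N, or if a joint passes its speed limit or range.

### The arm

A 6-joint arm with a two-finger parallel gripper is mounted at the origin on the work surface. World frame = base frame: x ahead of the robot, y to its left, z up, the work surface at z = 0. Lengths are in m, angles in rad, forces in N, time in s.
With the tool pointing down it reaches from about 0.325 to 0.85 m from the base axis. Payload 4.4 kg.
Tool frame: the origin (TCP) lies on the centre line of the jaws, within the pads' length; the fingertips stand 17 mm ahead of it and the grasp point (between the pads) lies 2 mm behind it (tip_reach is the distance from the TCP to the fingertips, in m); z points along the fingers, x is the direction in which the jaws open and shut, and the axes are right-handed (so a half turn about z gives the same grasp; the last joint's range is limited). The gripper opens to 94 mm and grips with 3 to 60 N. Pads are 16 mm wide; open, the fingers measure 119 mm over their backs; the gripper's body (75 mm by 177 mm) begins 78 mm behind the grasp point.
Start: joints at [1.091, 0.207, 1.542, -0, 1.393, -0.15], TCP at [0.186, 0.544, 0.222] pointing down, gripper open.
Joint ranges: [-2.73, 2.73], [-0.86, 2.22], [0.23, 2.46], [-1.11, 4.25], [0.08, 2.63], [-2.82, 2.82]. Speed limits (rad/s): [2.79, 2.79, 3.14, 3.14, 3.14, 3.14].

### API

Orientations are given as a rotation vector (axis times angle).
In Python, from station import * gives the robot as it stands.
- The arm moves only by the tool drive_tool, never from a script. Its argument "steps" is a list of rows, each a list of 2 entries, a list of its own where there are three numbers: the shift along the tool's x, y, z in mm, then the turn about the tool's z in degrees. In form: [[[x, y, z], spin], ...]. A call has 1 to 12 rows; each row shifts and turns the pose as measured when the row begins, along the tool's axes as they then stand; what a row does not reach is not made up. A row lasts 1/8 s, in which the tool goes at most 62.5 mm and 10.7 degrees, less where a joint would pass 70% of its speed; a pose out of reach is approached as far as the arm can. A call with a gripper value outside its range is refused whole. "fingers" is the closure in counts, from 0 (fully open) to 255 (shut), set as the call begins (left out, the last holds). The fingers move at their own pace and stop on an object; "force" is the grip in N (left out, the last holds). Time passes only in rows, so rows that do not move let the fingers close. It gives the time, the measured TCP pose, the force and the opening at its end, in the units of the state.
- get_state(): the state, without advancing time (a new reading comes with each control period).
- grab_frame(name): name is "side" or "top"; returns a dict with "color" (420x560x3 uint8, red, green, blue), "fx", "fy", "cx", "cy" (pixels), "dist_coeffs" ([k1, k2, p1, p2, k3] as OpenCV has them; the pictures are not rectified), "position" and "orientation" of the camera in the world. Camera axes: x right, y down, z forward; pixel columns grow to the right and rows downward; lengths in m; the calibration is good to about 2 mm. A picture is of the moment at which its call begins. There is no depth.
- close_job(): hands the job in, once; it reports no verdict.
The state is a dict: "time_s": time; "joint_pos": joint angles; "qvel": joint speeds; "joint_efforts": joint torques, N m; "ee_pos": TCP position; "orientation": TCP orientation; "ft_force": force on the tool from outside, world axes, zero at the start; "wrist_torque": the same for the moment, N m; "gripper_width": finger opening in m.
Only numpy, scipy, OpenCV 4.12 (cv2) and the standard library are available. Lean on these libraries where they do the work, as an engineer would, in place of code of your own. Each camera call takes 0.05 s, during which the arm holds its last target.

## Working session

There is one attempt and no reset: what is moved stays moved. The work goes in short steps, Python scripts to look and compute and a tool call to move; the robot and the scene stay as the last step left them, time stands still between calls to the robot, and variables do not carry over. Pictures are saved under pics/ and viewed, and the job is handed in when it is done.

Besides the shell and the picture viewer there is one more tool, called after "Emit:" as name([rows], argument=value, ...), one row to a line, values as JSON. drive_tool: Moves the arm, as the interface text tells. Its arguments: {"type":"object","properties":{"steps":{"type":"array","items":{"type":"array"}},"fingers":{"type":"number"},"force":{"type":"number"}},"required":["steps"]}

```bash
mkdir -p pics
python3 - <<'E'
from station import *
import cv2
s=get_state();print({k:s[k] for k in('time_s','ee_pos','orientation','gripper_width')})
for n in('top','side'):
    f=grab_frame(n);cv2.imwrite(f'pics/{n}0.png',f['color'][...,::-1])
    print(n,{k:f[k] for k in f if k!='color'})
E
```

```text
{'time_s': 0.0, 'ee_pos': array([0.18534759, 0.54350643, 0.22132446]), 'orientation': array([ 2.55422791,  1.82731585, -0.00307023]), 'gripper_width': 0.0940297660862288}
top {'fx': 508.3538321491814, 'fy': 508.3538321491814, 'cx': 274.9774070122633, 'cy': 212.81621032091036, 'dist_coeffs': array([-0.1550695,  0.       ,  0.       ,  0.       ,  0.       ]), 'position': array([0.41919236, 0.09387503, 0.98765137]), 'orientation': array([-2.12633094,  2.11033839, -0.21958298])}
side {'fx': 400.3023963897361, 'fy': 400.3023963897361, 'cx': 280.5736278194492, 'cy': 210.78141059840146, 'dist_coeffs': array([-0.04483552,  0.        ,  0.        ,  0.        ,  0.        ]), 'position': array([0.29371254, 0.51988372, 0.48363286]), 'orientation': array([-0.78579953,  2.484576  , -1.17182777])}
```

View pics/top0.png

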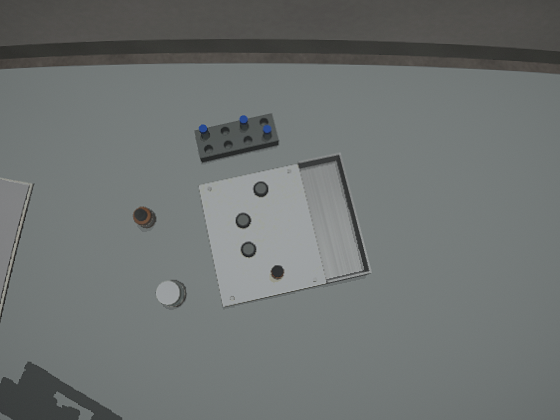

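View pics/side0.png

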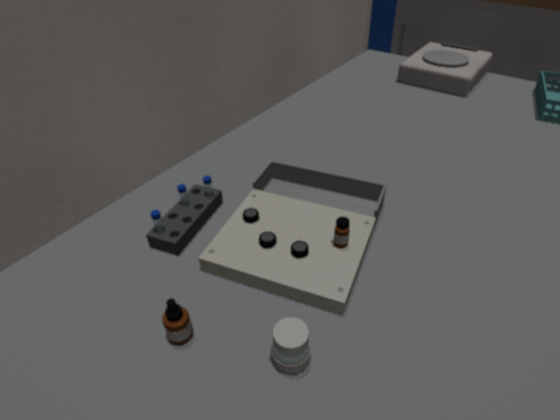

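The top view shows the board with corners near (200,185), (298,165), (326,284) and (222,305), and the tray to its right. The caps are at (261,189), (243,220) and (249,249), and the vial's top is at (277,272). The dropper is at (143,216), the jar at (170,293) and the rack at (236,137).

```bash
cat > h.py <<'E'
from station import *
import cv2, numpy as np
from scipy.spatial.transform import Rotation as R
def cast(f,px,z):
    K=np.array([[f['fx'],0,f['cx']],[0,f['fy'],f['cy']],[0,0,1]])
    u=cv2.undistortPoints(np.array(px,float).reshape(-1,1,2),K,np.array(f['dist_coeffs'])).reshape(-1,2)
    d=R.from_rotvec(f['orientation']).apply(np.c_[u,np.ones(len(u))]); p=f['position']
    return p+d*((z-p[2])/d[:,2])[:,None]
def board_mask(f):
    g=cv2.cvtColor(f['color'],cv2.COLOR_RGB2GRAY); return g
def blobs(f,roi,th):
    g=cv2.cvtColor(f['color'],cv2.COLOR_RGB2GRAY)
    m=np.zeros_like(g); cv2.fillPoly(m,[np.array(roi)],255)
    m[g>th]=0
    n,l,s,c=cv2.connectedComponentsWithStats(m)
    return [(c[i],s[i,2],s[i,3],s[i,4]) for i in range(1,n) if s[i,4]>30]
E
python3 - <<'E'
from h import *
f=grab_frame('top');s=grab_frame('side')
g=cv2.cvtColor(f['color'],cv2.COLOR_RGB2GRAY)
print(g[240,195:370:6], g[189,255:268])
m=(g>165).astype('uint8')*255
for th in (150,165,180):
    n,l,st,c=cv2.connectedComponentsWithStats((g>th).astype('uint8'))
    i=l[265,225]; print(th,st[i])
    cs,_=cv2.findContours((l==i).astype('uint8'),cv2.RETR_EXTERNAL,2)
    r=cv2.minAreaRect(np.vstack(cs));b=cv2.boxPoints(r);print(r,b.tolist())
    w=cast(f,b,.03);print(w.round(4).tolist(),np.linalg.norm(np.diff(w,axis=0),axis=1))
for th in (70,90,110):
  for b in blobs(f,[(204,188),(295,169),(322,280),(225,300)],th):print('top',th,b,cast(f,[b[0]],.042).round(4))
for b in blobs(s,[(235,200),(365,235),(335,285),(215,255)],70):print('side',b,cast(s,[b[0]],.037).round(4))
E
```

```text
[124 125 124 159 160 158 159 159 160 164 159 158 160 160 160 159 159 159
 159 160 161 149 148 151 147 148 148  62 140 125] [75 94 93 92 92 92 92 93 93 95 83 59 39]
150 [  199   165   127   141 11761]
((261.8238220214844, 234.49757385253906), (122.99569702148438, 106.37964630126953), 77.79953002929688) [[196.83883666992188, 185.62945556640625], [300.8157958984375, 163.14794921875], [326.8088073730469, 283.3656921386719], [222.83184814453125, 305.8471984863281]]
[[0.667, 0.2417, 0.03], [0.7142, 0.0389, 0.03], [0.4796, -0.0094, 0.03], [0.4363, 0.185, 0.03]] [0.20825914 0.23947613 0.19912549]
165 [     0      0    560    420 235191]
((279.5, 209.5), (419.0, 559.0), 90.0) [[-1.2828175919795976e-14, 0.0], [559.0, 0.0], [559.0, 419.0], [0.0, 419.0]]
[[1.1111, 0.7283, 0.03], [1.1291, -0.5738, 0.03], [0.21, -0.4655, 0.03], [0.2059, 0.614, 0.03]] [1.30221459 0.92545476 1.07950975]
180 [     0      0    560    420 235200]
((279.5, 209.5), (419.0, 559.0), 90.0) [[-1.2828175919795976e-14, 0.0], [559.0, 0.0], [559.0, 419.0], [0.0, 419.0]]
[[1.1111, 0.7283, 0.03], [1.1291, -0.5738, 0.03], [0.21, -0
[... 1164 characters left out ...]
0)) [[0.5969 0.1497 0.042 ]]
top 110 (array([248.04736842, 249.25789474]), np.int32(15), np.int32(16), np.int32(190)) [[0.5416 0.139  0.042 ]]
top 110 (array([277.10810811, 271.75      ]), np.int32(13), np.int32(15), np.int32(148)) [[0.5    0.0843 0.042 ]]
side (array([250.49222798, 215.45595855]), np.int32(16), np.int32(14), np.int32(193)) [[0.6593 0.1193 0.037 ]]
side (array([340.54198473, 237.62977099]), np.int32(16), np.int32(22), np.int32(262)) [[0.5018 0.0807 0.037 ]]
side (array([267.12173913, 239.78695652]), np.int32(17), np.int32(17), np.int32(230)) [[0.5977 0.1523 0.037 ]]
side (array([299.13821138, 249.24796748]), np.int32(17), np.int32(17), np.int32(246)) [[0.5426 0.1411 0.037 ]]
```

```bash
cat >> h.py <<'E'
def inter(a,b):
    return np.linalg.solve(np.c_[a[:2],-b[:2]],b[2:]-a[2:])[0]*a[:2]+a[2:]
E
python3 - <<'E'
from h import *
f=grab_frame('top')
g=cv2.cvtColor(f['color'],cv2.COLOR_RGB2GRAY)
n,l,st,c=cv2.connectedComponentsWithStats((g>142).astype('uint8'))
cs,_=cv2.findContours((cv2.morphologyEx((g>153).astype('uint8'),cv2.MORPH_OPEN,np.ones((3,3)))),cv2.RETR_EXTERNAL,cv2.CHAIN_APPROX_NONE)
cs=[k for k in cs if cv2.pointPolygonTest(k,(225,265),False)>0];k=max(cs,key=cv2.contourArea)[:,0].astype(float)
q=np.array([[200,185],[298,165],[326,284],[222,305]],float)
L=[]
for i in range(4):
    a,b=q[i],q[(i+1)%4];d=(b-a)/np.linalg.norm(b-a);t=(k-a)@d;e=np.abs((k-a)@[-d[1],d[0]])
    s=k[(e<5)&(t>10)&(t<np.linalg.norm(b-a)-10)]
    L.append(cv2.fitLine(s.astype('float32'),cv2.DIST_HUBER,0,.01,.01).ravel());print(len(s))
C=np.array([inter(L[i-1],L[i]) for i in range(4)]);print(C.round(1).tolist())
w=cast(f,C,.03);print(w.round(4).tolist(),np.linalg.norm(w-np.roll(w,-1,0),axis=1))
A,B,Cc,D=w[:,:2];ctr=w.mean(0)[:2];v=(A+B-Cc-D);vy=(A+D-B-Cc);th=np.arctan2(v[1],v[0]);print('ctr',ctr,'th',np.degrees(th),np.degrees(np.arctan2(vy[1],vy[0]))-90)
X=np.array([np.cos(th),np.sin(th)]);Y=np.array([-X[1],X[0]])
def bf(p):return np.array([(p-ctr)@X,(p-ctr)@Y])
for n,p in dict(far=[.6585,.1182],mid=[.597,.151],near=[.542,.140]).items():print(n,bf(np.array(p)))
print('vial',bf(cast(f,[[277,271.7]],.08)[0,:2]))
for n,p,z in(('dropper',(143,216),.079),('jar',(168,293),.06)):print(n,bf(cast(f,[p],z)[0,:2]))
s=get_state();p=s['ee_pos'];M=R.from_rotvec(s['orientation']).as_matrix();print(M.round(3),bf(p[:2]),p,s['time_s'])
E
```

```text
86
99
84
101
[[198.89999389648438, 185.8000030517578], [296.70001220703125, 164.6999969482422], [325.3999938964844, 282.5], [223.10000610351562, 305.0]]
[[0.6667, 0.2376, 0.03], [0.7109, 0.047, 0.03], [0.4812, -0.0067, 0.03], [0.4378, 0.1846, 0.03]] [0.1956658  0.23587261 0.196139   0.2349917 ]
ctr [0.57417434 0.11559728] th 13.100697775606147 12.920626233186056
far [ 0.08272087 -0.01657855]
mid [0.03025607 0.02930756]
near [-0.02580575  0.03106033]
vial [-0.08232037 -0.01238306]
dropper [0.07045398 0.20556519]
jar [-0.07579782  0.18943493]
[[ 0.323  0.946 -0.   ]
 [ 0.946 -0.323 -0.001]
 [-0.001 -0.    -1.   ]] [-0.28147138  0.50522333] [0.18551324 0.54387208 0.22189485] 0.25
```

Emit:
drive_tool([
  [[0, 0, 0], 9.7],
  [[0, 0, 0], 9.7],
  [[0, 0, 0], 9.7],
  [[0, 0, 0], 9.7],
  [[0, 0, 0], 9.7],
  [[0, 0, 0], 9.6],
  [[0, 0, 0], 0],
], fingers=212, force=20)

```text
time_s: 1.12
ee_pos: [0.185, 0.5429, 0.2203]
orientation: [3.123, 0.308, -0.004]
ft_force: [0.0, -0.5, 0.2]
gripper_width: 0.0274
```

```bash
cat >> h.py <<'E'
ctr=np.array([.57417,.1156]);th=np.radians(13.0)
X=np.array([np.cos(th),np.sin(th)]);Y=np.array([-X[1],X[0]])
def bf(p):
    p=np.asarray(p)[:2]; return np.array([(p-ctr)@X,(p-ctr)@Y])*1e3
def st():
    s=get_state();M=R.from_rotvec(s['orientation']).as_matrix()
    print('t',s['time_s'],'board mm',bf(s['ee_pos']).round(1),'z',s['ee_pos'][2]*1e3,'ang',np.degrees(np.arctan2(M[1,0],M[0,0])),'w',s['gripper_width'],'F',s['ft_force'].round(1))
E
python3 -c "
from h import *
st()"
```

```text
t 1.125 board mm [-283.1  503.9] z 220.33365579455318 ang 11.247133583306995 w 0.027401940839737002 F [ 0.  -0.5  0.2]
```

Emit:
drive_tool([
  [[0, 0, 0], -1.8],
  [[30, 40, 0], 0],
  [[30, 40, 0], 0],
  [[30, 40, 0], 0],
  [[30, 40, 0], 0],
  [[30, 40, 0], 0],
  [[30, 40, 0], 0],
  [[30, 40, 0], 0],
  [[30, 40, 0], 0],
  [[30, 40, 0], 0],
  [[30, 40, 0], 0],
  [[0, 0, 0], 0],
])

```text
time_s: 2.62
ee_pos: [0.5863, 0.2202, 0.2211]
orientation: [3.112, 0.424, 0.001]
ft_force: [-0.8, 0.3, -0.4]
gripper_width: 0.0157
```

```bash
python3 -c "
from h import *
st()"
```

```text
t 2.625 board mm [35.3 99.2] z 221.05069030181792 ang 15.503337453834563 w 0.015681498201396478 F [-0.8  0.3 -0.4]
```

Emit:
drive_tool([
  [[0, 0, 0], 2.5],
  [[16, 26, 0], 0],
  [[16, 26, 0], 0],
  [[16, 26, 0], 0],
  [[0, 0, 0], 0],
])

```text
time_s: 3.25
ee_pos: [0.6484, 0.1581, 0.2201]
orientation: [-3.117, -0.378, 0.005]
ft_force: [0.0, 1.3, -0.6]
gripper_width: 0.0157
```

```bash
python3 -c "
from h import *
st();st()"
```

```text
t 3.25 board mm [81.9 24.7] z 220.1365108335147 ang 13.813264552433496 w 0.0157378939605537 F [ 0.   1.3 -0.6]
t 3.25 board mm [81.9 24.7] z 220.1365108335147 ang 13.813264552433496 w 0.0157378939605537 F [ 0.   1.3 -0.6]
```

Emit:
drive_tool([
  [[0, 0, 40], 0.8],
  [[0, 0, 40], 0],
  [[0, 0, 40], 0],
  [[0, 0, 30], 0],
  [[1, 0, 12], 0],
  [[0, 0, 0], 0],
])

```text
time_s: 4.0
ee_pos: [0.6437, 0.1684, 0.0566]
orientation: [-3.112, -0.378, 0.005]
ft_force: [0.3, -0.2, 0.9]
gripper_width: 0.0159
```

```bash
python3 -c "
from h import *
st();f=grab_frame('side');cv2.imwrite('pics/s1.png',f['color'][...,::-1]);st()"
```

```text
t 4.0 board mm [79.6 35.8] z 56.64577344924429 ang 13.86680088941675 w 0.015878481735202662 F [ 0.3 -0.2  0.9]
t 4.05 board mm [80.1 35.7] z 57.434421963436556 ang 13.856453380816903 w 0.016151328030192043 F [-0.6 -0.3 -0.1]
```

View pics/s1.png

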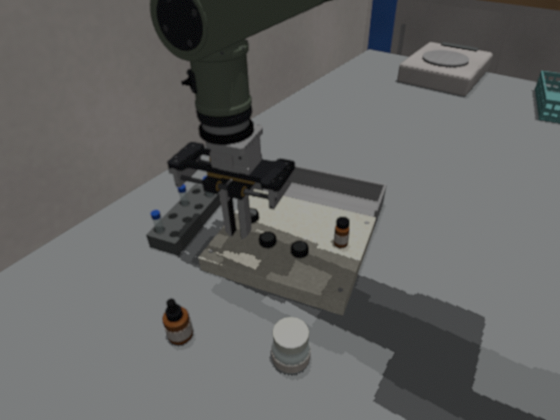

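Emit:
drive_tool([
  [[3, 0, 5], 0.8],
  [[0, 0, 0], 0],
  [[0, 10, 0], 0],
  [[0, 10, 0], 0],
  [[0, 10, 0], 0],
  [[0, 10, 0], 0],
  [[0, 0, 0], 0],
])

```text
time_s: 4.92
ee_pos: [0.6608, 0.1269, 0.0572]
orientation: [-3.115, -0.353, -0.011]
ft_force: [-0.6, -0.4, -0.4]
gripper_width: 0.0163
```

```bash
python3 -c "
from h import *
st();f=grab_frame('side');cv2.imwrite('pics/s2.png',cv2.resize(f['color'][130:300,180:400,::-1],None,fx=3,fy=3));st()"
```

```text
t 4.925 board mm [86.9 -8.5] z 57.17848517595108 ang 12.943405835893163 w 0.016280052591689926 F [-0.6 -0.4 -0.4]
t 4.975 board mm [86.9 -8. ] z 57.12002080752001 ang 12.966251066828203 w 0.01568575987595083 F [-0.6  0.4  0.6]
```

View pics/s2.png

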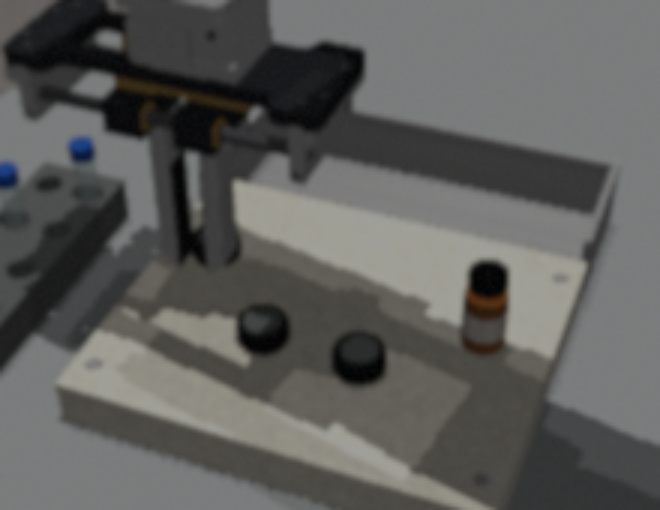

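Emit:
drive_tool([
  [[0, 0, 4], 0],
  [[0, 0, 0], 0],
  [[0, 0, 0], 0],
])

```text
time_s: 5.35
ee_pos: [0.6602, 0.1281, 0.0525]
orientation: [-3.114, -0.355, -0.009]
ft_force: [0.4, 0.6, 0.5]
gripper_width: 0.0162
```

```bash
python3 -c "
from h import *
st()"
```

```text
t 5.35 board mm [86.6 -7.1] z 52.49528092199974 ang 13.018670826132253 w 0.016200677909145582 F [0.4 0.6 0.5]
```

Emit:
drive_tool([
  [[-1, 10, 0], 0],
  [[-1, 10, 0], 0],
  [[-1, 10, 0.5], 0],
  [[0, 10, 0.5], 0],
  [[0, 0, 0], 0],
])

```text
time_s: 5.98
ee_pos: [0.667, 0.0854, 0.0515]
orientation: [-3.115, -0.355, -0.011]
ft_force: [-0.5, -0.0, -1.1]
gripper_width: 0.0157
```

```bash
python3 -c "
from h import *
st();f=grab_frame('side');cv2.imwrite('pics/s3.png',cv2.resize(f['color'][130:300,180:400,::-1],None,fx=3,fy=3));f=grab_frame('top');cv2.imwrite('pics/t3.png',f['color'][...,::-1])"
```

```text
t 5.975 board mm [ 83.7 -50.3] z 51.48758179671528 ang 12.997341292712438 w 0.015682091059948104 F [-0.5 -0.  -1.1]
```

View pics/s3.png

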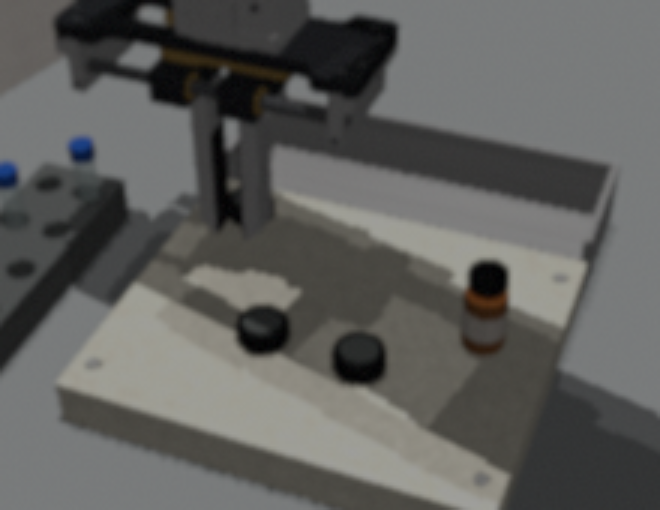

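View pics/t3.png

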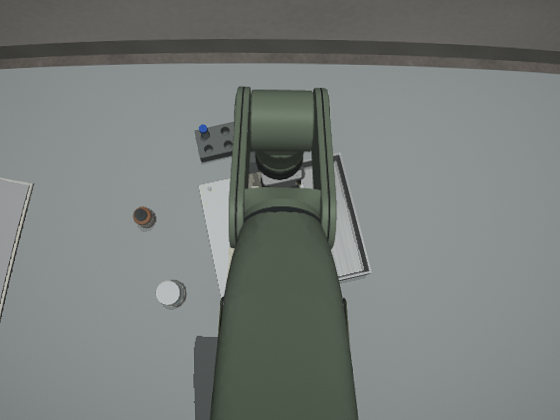

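In the side crop the cap sits centred between the fingertips at about (232,205), and the other two caps and the vial haven't moved. In the top view the arm hides the caps.

Emit:
drive_tool([
  [[0, 10, 0], 0],
  [[0, 10, 0], 0],
  [[0, 10, 0], 0],
  [[0, 10, 0], 0],
  [[0, 10, 0], 0],
  [[0, 6, 0], 0],
  [[0, 0, 0], 0],
])

```text
time_s: 6.95
ee_pos: [0.6803, 0.0277, 0.0509]
orientation: [-3.114, -0.356, -0.01]
ft_force: [0.2, 0.6, -1.3]
gripper_width: 0.016
```

```bash
python3 -c "
from h import *
st();f=grab_frame('side');cv2.imwrite('pics/s4.png',cv2.resize(f['color'][130:300,180:400,::-1],None,fx=3,fy=3))"
```

```text
t 6.95 board mm [  83.7 -109.5] z 50.93227099311009 ang 13.052549719039572 w 0.016002779124643915 F [ 0.2  0.6 -1.3]
```

View pics/s4.png

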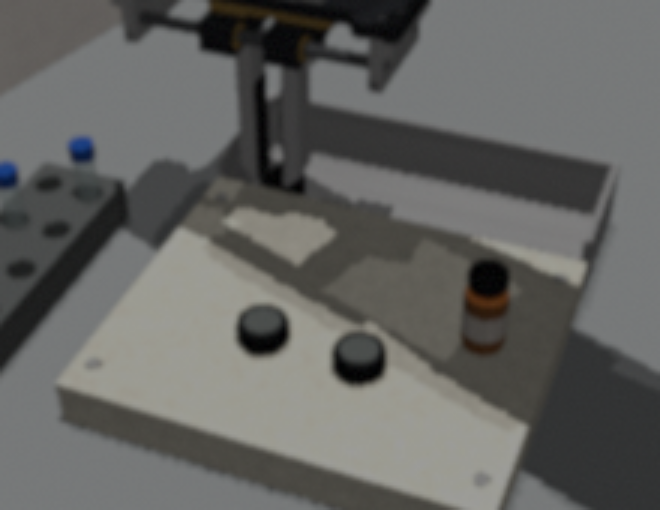

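Emit:
drive_tool([
  [[0, 0, -30], 0],
  [[0, 0, -35], 0],
  [[0, 0, 0], 0],
  [[-10, -34, 0], 0],
  [[-10, -34, 0], 0],
  [[-10, -34, 0], 0],
  [[-10, -34, 0], 0],
  [[-10, -34, 0], 0],
  [[0, 0, 0], 0],
])

```text
time_s: 8.12
ee_pos: [0.5828, 0.1876, 0.1064]
orientation: [-3.112, -0.359, 0.015]
ft_force: [-0.3, -1.0, -0.3]
gripper_width: 0.0158
```

```bash
python3 -c "
from h import *
st();f=grab_frame('side');cv2.imwrite('pics/s5.png',cv2.resize(f['color'][130:300,180:400,::-1],None,fx=3,fy=3))"
```

```text
t 8.125 board mm [24.6 68.2] z 106.44994992975975 ang 13.159219138981051 w 0.015813445808205404 F [-0.3 -1.  -0.3]
```

View pics/s5.png

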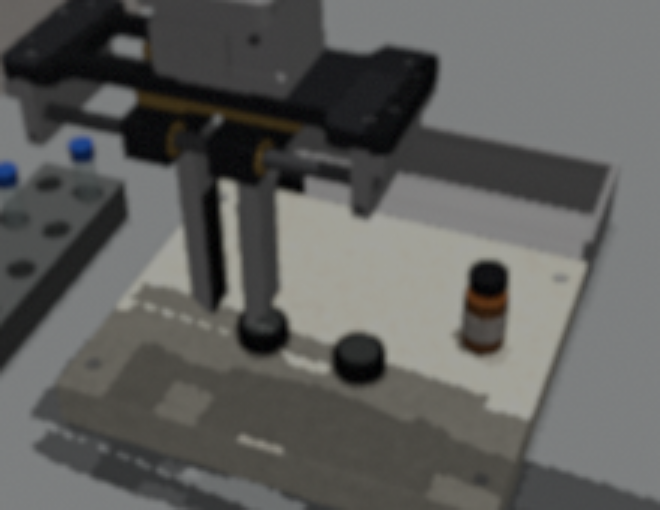

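Emit:
drive_tool([
  [[5, 0, 0], 0],
  [[0, 0, 25], 0],
  [[0, 0, 25], 0],
  [[0, 0, 0], 0],
  [[0, 0, 0], 0],
])

```text
time_s: 8.8
ee_pos: [0.5927, 0.1833, 0.0548]
orientation: [-3.115, -0.348, 0.01]
ft_force: [0.2, -0.4, 1.4]
gripper_width: 0.0161
```

```bash
python3 -c "
from h import *
st();f=grab_frame('side');cv2.imwrite('pics/s6.png',cv2.resize(f['color'][130:300,180:400,::-1],None,fx=3,fy=3))"
```

```text
t 8.8 board mm [33.3 61.8] z 54.790638468688854 ang 12.741878848502298 w 0.0160559807439429 F [ 0.2 -0.4  1.4]
```

View pics/s6.png

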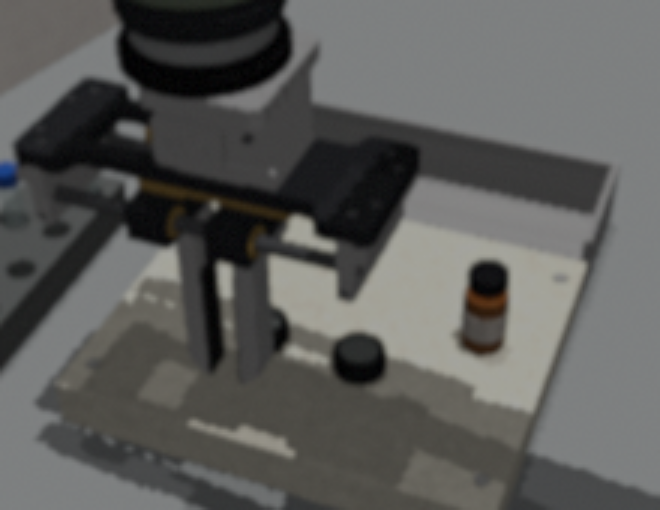

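Emit:
drive_tool([
  [[-3, 0, 3.5], 0],
  [[0, 0, 0], 0],
  [[0, 10, 0], 0],
  [[0, 10, 0], 0],
  [[0, 10, 0], 0],
  [[0, 10, 0], 0],
  [[0, 10, 0], 0],
  [[0, 0, 0], 0],
])

```text
time_s: 9.85
ee_pos: [0.6034, 0.1296, 0.0536]
orientation: [-3.116, -0.346, 0.002]
ft_force: [-0.6, 0.2, 0.7]
gripper_width: 0.0157
```

```bash
python3 -c "
from h import *
st();f=grab_frame('side');cv2.imwrite('pics/s7.png',cv2.resize(f['color'][130:300,180:400,::-1],None,fx=3,fy=3))"
```

```text
t 9.85 board mm [31.6  7.1] z 53.570573790971174 ang 12.677173918725314 w 0.015650259355114986 F [-0.6  0.2  0.7]
```

View pics/s7.png

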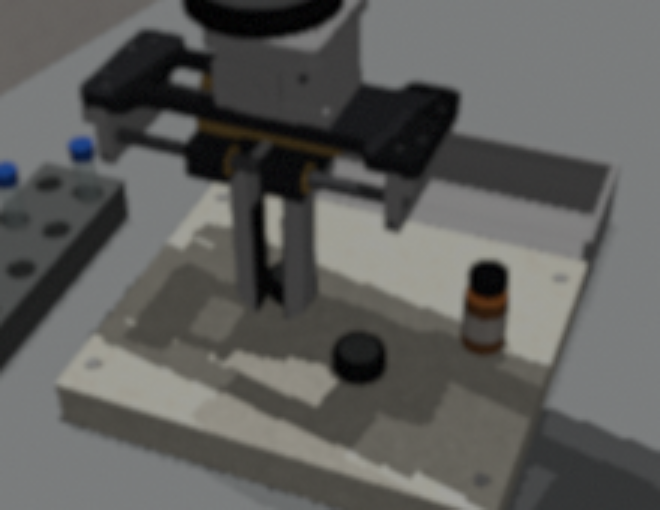

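The second cap is nested between the fingertips at about (270,290), so I'll continue to the edge.

Emit:
drive_tool([
  [[0, 10, 1], 0],
  [[-1, 10, 0.5], 0],
  [[0, 10, 0], 0],
  [[0, 10, 0], 0],
  [[0, 10, 0], 0],
  [[0, 10, 0], 0],
  [[0, 10, 0], 0],
  [[0, 10, 0], 0],
  [[0, 10, 0], 0],
  [[0, 10, 0], 0],
  [[0, 10, 0], 0],
  [[0, 0, 0], 0],
])

```text
time_s: 11.4
ee_pos: [0.6282, 0.0149, 0.0511]
orientation: [-3.116, -0.347, 0.002]
ft_force: [0.5, 0.3, 0.1]
gripper_width: 0.0161
```

```bash
python3 -c "
from h import *
st();f=grab_frame('side');cv2.imwrite('pics/s8.png',cv2.resize(f['color'][130:300,180:400,::-1],None,fx=3,fy=3))"
```

```text
t 11.4 board mm [  30.  -110.2] z 51.11096149178773 ang 12.715182391304442 w 0.016126294662834724 F [0.5 0.3 0.1]
```

View pics/s8.png

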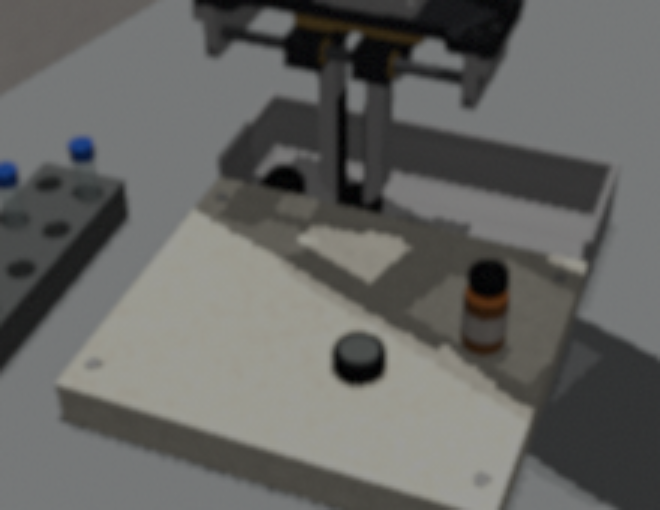

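Emit:
drive_tool([
  [[0, 0, -30], 0],
  [[0, 0, -35], 0],
  [[0, 0, 0], 0],
  [[-11, -34, 0], 0],
  [[-11, -34, 0], 0],
  [[-11, -34, 0], 0],
  [[-11, -34, 0], 0],
  [[-11, -34, 0], 0],
  [[0, 0, 0], 0],
])

```text
time_s: 12.58
ee_pos: [0.5275, 0.1743, 0.1095]
orientation: [-3.113, -0.35, 0.025]
ft_force: [0.0, -0.4, 0.1]
gripper_width: 0.0157
```

```bash
python3 -c "
from h import *
st()"
```

```text
t 12.575 board mm [-32.2  67.7] z 109.52857420211689 ang 12.820704024763094 w 0.015731334642819873 F [ 0.  -0.4  0.1]
```

Emit:
drive_tool([
  [[4, -3, 0], 0],
  [[0, 0, 25], 0],
  [[0, 0, 26], 0],
  [[0, 0, 0], 0],
  [[0, 0, 0], 0],
])

```text
time_s: 13.2
ee_pos: [0.5337, 0.1755, 0.0565]
orientation: [-3.115, -0.344, 0.023]
ft_force: [-0.2, -0.2, -0.3]
gripper_width: 0.0157
```

```bash
python3 -c "
from h import *
st();f=grab_frame('side');cv2.imwrite('pics/s9.png',cv2.resize(f['color'][130:300,180:400,::-1],None,fx=3,fy=3))"
```

```text
t 13.2 board mm [-25.9  67.4] z 56.50519880393019 ang 12.592631400372294 w 0.015687325613762248 F [-0.2 -0.2 -0.3]
```

View pics/s9.png

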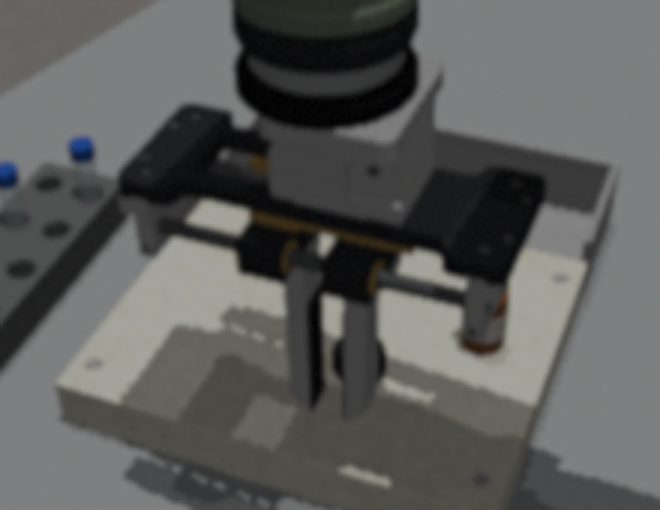

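The fingers are behind the third cap, at (310,410) to (360,415). The right bracket of the gripper appears in front of the vial, so I'll check its height before sweeping past.

```bash
python3 -c "
from h import *
f=grab_frame('side')
for n,p in dict(tipL=(312,408),tipR=(352,418),brL=(152,252),brR=(485,345),brLtop=(150,190)).items():
  px=[(180+p[0]/3,130+p[1]/3)]
  a=cast(f,px,.0)[0];b=cast(f,px,.3)[0]
  for yb in (75,67,59):
    ya,yb2=bf(a)[1],bf(b)[1];t=(yb-ya)/(yb2-ya);q=a+t*(b-a);print(n,yb,bf(q).round(1),q[2].round(4))
"
```

```text
tipL 75 [-16.9  75. ] 0.0382
tipL 67 [-13.4  67. ] 0.0289
tipL 59 [-9.9 59. ] 0.0196
tipR 75 [-38.4  75. ] 0.0394
tipR 67 [-35.4  67. ] 0.0301
tipR 59 [-32.4  59. ] 0.0208
brL 75 [65.4 75. ] 0.1155
brL 67 [70.6 67. ] 0.1078
brL 59 [75.8 59. ] 0.1001
brR 75 [-101.1   75. ] 0.1117
brR 67 [-99.4  67. ] 0.1039
brR 59 [-97.7  59. ] 0.0961
brLtop 75 [62.1 75. ] 0.1538
brLtop 67 [67.2 67. ] 0.1469
brLtop 59 [72.3 59. ] 0.14
```

The tip heights agree with the state (38–39 mm). The bracket bottom is at about 104–112 mm, at least 20 mm above the 80 mm vial top, so it's safe to sweep.

Emit:
drive_tool([
  [[0, 0, 4.5], 0],
  [[0, 0, 0], 0],
  [[0, 10, 0], 0],
  [[0, 10, 0], 0],
  [[0, 10, 0], 0],
  [[0, 10, 0], 0],
  [[0, 10, 0], 0],
  [[0, 0, 0], 0],
])

```text
time_s: 14.3
ee_pos: [0.5471, 0.1228, 0.0539]
orientation: [-3.116, -0.342, 0.015]
ft_force: [-0.5, 0.5, 0.4]
gripper_width: 0.016
```

```bash
python3 -c "
from h import *
st();f=grab_frame('side');cv2.imwrite('pics/s10.png',cv2.resize(f['color'][130:300,180:400,::-1],None,fx=3,fy=3))"
```

```text
t 14.3 board mm [-24.8  13.1] z 53.85955540173644 ang 12.548210763512722 w 0.016024390058240516 F [-0.5  0.5  0.4]
```

View pics/s10.png

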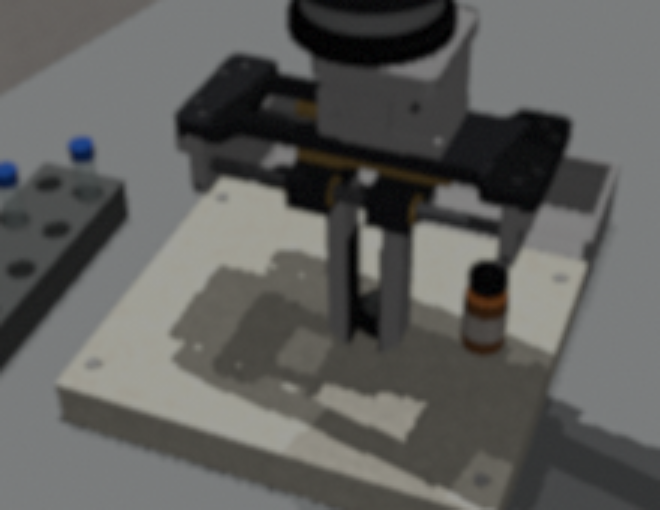

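The third cap is nested between the fingertips at about (367,315), and the vial at (485,305) hasn't moved.

Emit:
drive_tool([
  [[0, 10, 1], 0],
  [[-1, 10, 0.5], 0],
  [[0, 10, 0], 0],
  [[0, 10, 0], 0],
  [[0, 10, 0], 0],
  [[0, 10, 0], 0],
  [[0, 10, 0], 0],
  [[0, 10, 0], 0],
  [[0, 10, 0], 0],
  [[0, 10, 0], 0],
  [[0, 10, 0], 0],
  [[0, 5, 0], 0],
])

```text
time_s: 15.85
ee_pos: [0.5727, 0.0032, 0.0512]
orientation: [-3.115, -0.344, 0.015]
ft_force: [-0.4, 0.6, 0.2]
gripper_width: 0.0163
```

```bash
python3 -c "
from h import *
st();f=grab_frame('side');cv2.imwrite('pics/s11.png',cv2.resize(f['color'][130:300,180:400,::-1],None,fx=3,fy=3))"
```

```text
t 15.85 board mm [ -26.7 -109.2] z 51.20221918129981 ang 12.615079613915892 w 0.01634828934464062 F [-0.4  0.6  0.2]
```

View pics/s11.png

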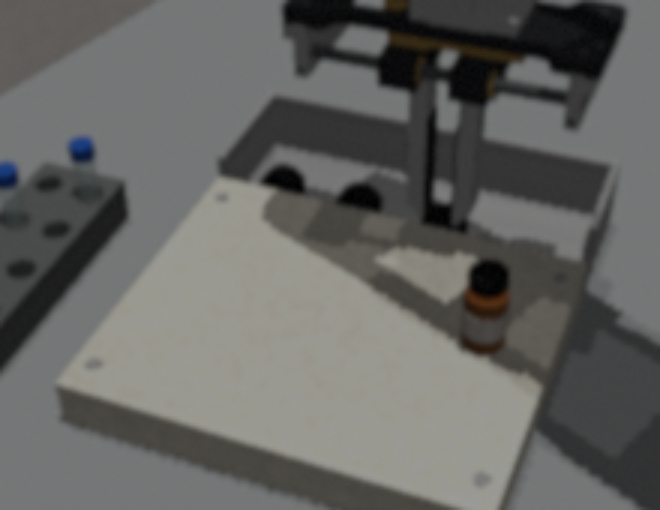

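Emit:
drive_tool([
  [[0, 0, -30], 0],
  [[0, 0, -40], 0],
  [[0, 0, -40], 0],
  [[0, 0, -40], 0],
  [[0, 40, 0], 0],
  [[0, 40, 0], 0],
  [[0, 40, 0], 0],
  [[0, 40, 0], 0],
  [[0, 40, 0], 0],
  [[0, 40, 0], 0],
  [[0, 0, 0], 0],
])

```text
time_s: 17.27
ee_pos: [0.628, -0.2369, 0.2027]
orientation: [-3.113, -0.352, 0.018]
ft_force: [0.4, -0.3, -0.3]
gripper_width: 0.016
```

```bash
python3 -c "
from h import *
st();f=grab_frame('side');cv2.imwrite('pics/s12.png',f['color'][...,::-1]);f=grab_frame('top');cv2.imwrite('pics/t12.png',cv2.resize(f['color'][100:350,110:400,::-1],None,fx=2.4,fy=2.4))"
```

```text
t 17.275 board mm [ -26.9 -355.6] z 202.68203383628094 ang 12.906068543847535 w 0.01599363915101812 F [ 0.4 -0.3 -0.3]
```

View pics/s12.png

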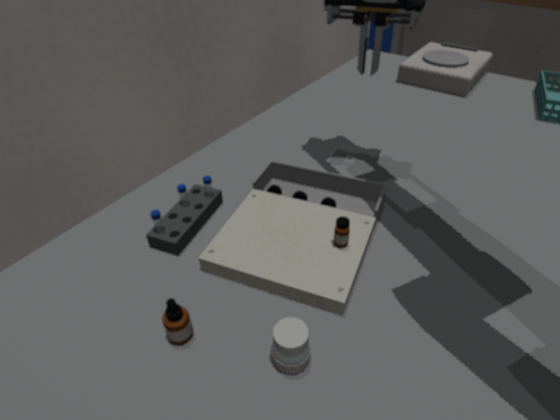

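View pics/t12.png

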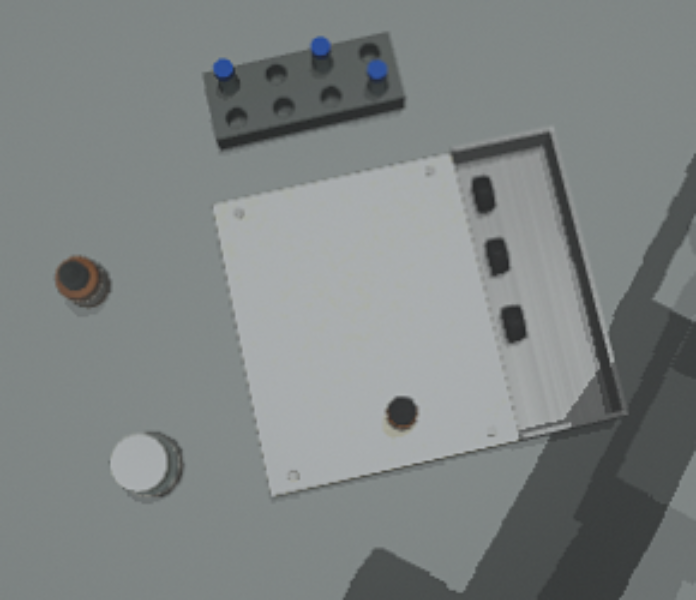

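Top view: all three caps are in the tray, at about (484,194), (498,256) and (513,323). They stand on edge, with centres around 18 mm high. The vial, dropper, jar and rack look unmoved, which I'll check with numbers.

Run:
```python
from h import *
f=grab_frame('top');a=cv2.imread('pics/top0.png')[...,::-1]
p=[(110+x/2.4,100+y/2.4) for x,y in((484,194),(498,256),(513,323))]
for q in cast(f,p,.018):print(bf(q).round(1))
d=cv2.absdiff(f['color'],a).max(2)
for n,(x0,x1,y0,y1) in dict(vial=(268,288,262,284),dropper=(130,160,203,232),jar=(152,190,276,312),rack=(190,282,110,165)).items():
    A=cv2.cvtColor(a,7)[y0:y1,x0:x1].astype('float32');B=cv2.cvtColor(f['color'],7)[y0:y1,x0:x1].astype('float32')
    print(n,'shift px',cv2.phaseCorrelate(A,B))
g2=grab_frame('side');b=cv2.imread('pics/s12.png')[...,::-1]
print('side tray change',cv2.absdiff(g2['color'],b)[170:215,255:380].max())
```

```text
[  82.5 -120.4]
[  29.3 -119.4]
[ -27.1 -118.3]
vial shift px ((-0.006958974005836893, -0.06249624845805002), 0.9827165866891543)
dropper shift px ((-0.008645504781432223, -0.10499324783252462), 1.0002170091205174)
jar shift px ((-0.024001575048991697, 0.023681099944656836), 0.9961785498592589)
rack shift px ((-0.003286924840764982, -0.009032426812364491), 1.0054283572567835)
side tray change 30
```

Run:
```python
from h import *
a=grab_frame('side')['color'];b=grab_frame('side')['color'];c=cv2.imread('pics/s12.png')[...,::-1]
for u,v in((a,b),(a,c)):
    d=cv2.absdiff(u,v).max(2);print(d[170:215,255:380].max(),d.max(),np.argwhere(d[170:215,255:380]>12)[:8].tolist())
    A,B=[cv2.cvtColor(np.ascontiguousarray(k),7)[180:212,262:340].astype('float32') for k in(u,v)];print(cv2.phaseCorrelate(A,B))
print(get_state()['qvel'].round(3));close_job()
```

```text
11 20 []
((0.006121167695880558, -0.05355205758652204), 1.000648580957204)
30 39 [[0, 70], [0, 80], [0, 81], [0, 82], [0, 117], [1, 82], [1, 83], [1, 117]]
((0.015037551593493959, -0.024990771887015484), 1.0111952252686023)
[-0.001 -0.002 -0.003 -0.001 -0.001 -0.001]
the job is handed in; nothing more can be done
```

All three caps are in the catch tray and the job is handed in, at about 17.5 s of the 51 s allowed. I swept each cap straight along its own lane and over the edge, held between slightly opened fingertips (16 mm gap). No cap was picked up or lifted.

- **Caps:** The last pictures put the centres at board (82, -120), (29, -119) and (-27, -118) mm, inside the tray walls. All three stand on their rims, with centres about 18 mm above the bench. I worked that height out from how they lie and did not measure it from two views.
- **Other objects:** The vial, dropper bottle, jar and rack shifted 0.1 pixel or less in the top view, well under 1 mm.
- **At rest:** One comparison of side views showed a brightness change of 30 in the tray area. The image there shifted less than 0.1 pixel, and the last two frames differed only by noise. I take the change to be the arm's shadow settling and the caps to be at rest.
- **Arm:** It was parked clear of everything and still, and wrist forces read under 2 N at every check.

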